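# Mesh the beater with the upturned hand mixer and keep it pressed home

### The arm

A 7-joint arm with a two-finger parallel gripper is mounted at the origin on a cart in front of the work surface, level with it; the furniture and walls round the work are solid. World frame = base frame: x ahead of the robot, y to its left, z up, the work surface at z = 0. Lengths are in m, angles in rad, forces in N, time in s.
With the tool pointing down it reaches from about 0.425 to 1.025 m from the base axis. Payload 9.4 kg.
Tool frame: the origin (TCP) lies midway between the tips of the shut fingers; the grasp point (between the pads) lies 19 mm behind it (pinch_z is the distance from the TCP to the grasp point, in m); z points along the fingers, x is the direction in which the jaws open and shut, and the axes are right-handed (so a half turn about z gives the same grasp; the last joint's range is limited). The gripper opens to 93 mm and grips with 3 to 60 N. Pads are 15 mm wide; open, the fingers measure 128 mm over their backs; the gripper's body (75 mm by 188 mm) begins 65 mm behind the grasp point.
Start: joints at [-1.318, 0.599, -0.003, 1.599, 0.002, 0.943, -0.08], TCP at [0.235, 0.686, 0.219] pointing down, gripper open.
Joint ranges: [-2.57, 2.57], [-0.35, 1.97], [-1.29, 1.29], [0.11, 2.56], [-1.05, 4.19], [0.11, 1.86], [-2.63, 2.63]. Speed limits (rad/s): [2.22, 2.22, 3.01, 3.01, 3.14, 3.14, 3.14].

### API

Orientations are given as a unit quaternion [x, y, z, w].
In Python, from plant import get_obs, get_image, get_calibration, sign_off, pinch_z gives the robot as it stands.
- The arm moves only by the tool arm_command, never from a script. Its argument "rows" is a list of rows, each an object with "offset": the shift along the tool's x, y, z each as a share of 20 mm, from -1 to 1, a list of three; "rot": the turn, a rotation vector about the tool's x, y, z each as a share of 4 degrees, from -1 to 1, a list of three. In form: [{"offset": [dx, dy, dz], "rot": [wx, wy, wz]}, ...]. A call has 1 to 10 rows; each row shifts and turns the pose as measured when the row begins, along the tool's axes as they then stand; what a row does not reach is not made up. A row lasts 1/8 s, in which the tool goes at most 62.5 mm and 10.7 degrees, less where a joint would pass 70% of its speed; a pose out of reach is approached as far as the arm can. A call with a number of a shift or a turn outside -1 to 1 is refused whole. A call with a gripper value outside its range is refused whole. "jaw" is the opening in per cent of the stroke, from 0 (shut) to 100 (fully open), set as the call begins (left out, the last holds). The fingers move at their own pace and stop on an object; the grip force is fixed at half the most. Time passes only in rows, so rows that do not move let the fingers close. It gives the time, the measured TCP pose, the force and the opening at its end, in the units of the state.
- get_obs(): the state, without advancing time (a new reading comes with each control period).
- get_image(name): name is "scene" or "top" or "wrist"; returns (picture, depth): 480x640x3 uint8, red, green, blue; 480x640 float32, m along the optical axis (not along the pixel's ray), 0 where there is no reading.
- get_calibration(name): a dict with "K" (3x3 intrinsics, pixels), "T" (4x4, takes a point from camera to world coordinates); the wrist camera has in their place "hand_eye" (4x4, takes a point from camera to tool coordinates, whose origin is the TCP and whose axes are the tool frame's). Camera axes: x right, y up, looking along -z (the intrinsics and any distortion apply to the point x, -y, -z); pixel columns grow to the right and rows downward; lengths in m; the calibration is good to about 2 mm. The wrist camera is an equidistant fisheye: a pixel r from the principal point sees the ray r / f radians off the axis. A picture is of the moment at which its call begins: read the wrist's pose just before it. get_calibration takes no time and is no camera call.
- sign_off(): hands the job in, once; it reports no verdict.
The state is a dict: "clock": time; "joint_pos": joint angles; "joint_velocities": joint speeds; "tau": joint torques, N m; "position": TCP position; "orientation": TCP orientation; "contact_force": force on the tool from outside, world axes, zero at the start; "moment": the same for the moment, N m; "gripper_width": finger opening in m.
Only numpy, scipy, OpenCV 4.12 (cv2) and the standard library are available. Lean on these libraries where they do the work, as an engineer would, in place of code of your own. Each camera call takes 0.05 s, during which the arm holds its last target.

### The job

The hand mixer lies belly up in its cradle: take the wire beater (not the dough hook) out of the wooden stand, turn it until the four splines of its stem match the cross-shaped socket of the mixer, and slide it fully home against the ejector spring, so that its orange collar is flush on the orange socket face. The spring pushes the beater out again as soon as you let go, so finish while still gripping it upright and pressing it home, ready for me to close the catch. Leave the dough hook, the green mug and the spice jar where they are.

Things in the scene. Friction and masses are not known exactly. Their poses are not given: they have to be found in the camera images.
- beater_grip (a point): Centre of the grip block on top of the wire beater: grey, 18 x 18 mm, 36 mm tall, flats square to its x and y. Below the block is a cage of four steel wires, 46 mm across. The beater is one rigid part, about 90 g, 146 mm long, upright in either hole of the stand at the start. z points up along the stem, away from the splined end. The four splines lie along x and y, all alike
- beater_seat (a point): Centre of the flat underside of the beater's orange collar (30 mm across), 95 mm below beater_grip, same axes; at the start it rests on the stand's top. Below it the steel stem runs 33 mm to its nose: core 10 mm across, four splines 4 mm thick reaching 10 mm from the axis, from 11 to 29 mm below this point, then a tapered nose
- socket (a point): Centre of the mixer's socket, on the flat top of the orange drive hub (36 mm across), 100 mm above the worktop, z up. x and y lie along the cross-shaped slots: 7 mm wide, reaching 11.8 mm from the axis, 1 mm chamfer (1.5 mm play round the stem, 0.15 rad in angle). The hub stands at any angle to the mixer and is stiff (0.25 N m to turn it). Beater home: collar on this face
- ejector (a joint): Travel in m of the black ejector plunger in the socket, on a spring: 0 at rest, its top 25 mm below the socket face; 0.008 with the beater home (stem nose 33 mm below the face). It pushes back with 3 N at first touch, 9 N at home
- mixer: Fixed hand mixer, belly up in a grey cradle; origin on the worktop under the socket. White round nose 86 mm across round the socket, white and grey body reaching 165 mm along its +x (away from the robot), at most 100 mm high
- stand: Fixed dark wooden stand, 80 x 215 x 46 mm, origin under its centre, long side along its y; two square holes 22 mm wide, 38 mm deep, at y = +65 and -65 mm, hold the beater and the dough hook by their stems
- dough_hook: Dough hook: same stem, collar and grip block as the beater, but with one spiral steel rod 32 mm across in place of the wire cage. Its top stands 159 mm above the worktop, so the beater must pass over or round it. Origin at the nose of its stem, z up. To be left alone in the stand
- mug_green: Loose green and white mug, 94 mm high, 112 mm with its handle, right of the mixer. Origin under its centre. Bystander
- spice_jar: Loose spice jar with a black cap, 41 mm across, 105 mm high, at the front right. Origin under its centre. Bystander
Things that resemble listed ones, but are neither listed nor needed, are in the scene too. What is meant by the mixer is not pink, and is the smaller of those in its own colour.

How it is judged:
By the outcome, as a careful person would: the job done as asked, in the order asked, and still so for the second after the job is handed in, while the arm keeps its last pose, push and grip.
It also fails if it takes over 48 s, if anything falls off the work surface, if the arm or the gripper's body presses on something with over 40 N, if the wrist force passes 120 N, or if a joint passes its speed limit or range.

## Working session

There is one attempt and no reset: what is moved stays moved. The work goes in short steps, Python scripts to look and compute and a tool call to move; the robot and the scene stay as the last step left them, time stands still between calls to the robot, and variables do not carry over. Pictures are saved under pics/ and viewed, and the job is handed in when it is done.

Besides the shell and the picture viewer there is one more tool, called after "Request:" as name(argument=value, ...), one argument or row to a line, values as JSON. arm_command: Moves the arm, as the interface text tells. Its arguments: {"type":"object","properties":{"rows":{"type":"array","items":{"type":"object","properties":{"offset":{"type":"array","items":{"type":"number"}},"rot":{"type":"array","items":{"type":"number"}}}}},"jaw":{"type":"number"}},"required":["rows"]}

```bash
ls; mkdir -p pics; cat > h.py <<'E'
import numpy as np, cv2
from plant import get_obs,get_image,get_calibration,pinch_z
def save(n,im): cv2.imwrite(f'pics/{n}.png',cv2.cvtColor(im,cv2.COLOR_RGB2BGR))
E
python3 - <<'E'
from h import *
np.set_printoptions(precision=4,suppress=True)
o=get_obs();print(o, pinch_z)
for n in ['scene','top','wrist']:
    im,d=get_image(n);save(n+'0',im);np.savez(f'{n}0.npz',im=im,d=d)
    print(n,get_calibration(n))
E
```

```text
pics
{'clock': 0.0, 'joint_pos': array([-1.3177,  0.6001, -0.0025,  1.6001,  0.0018,  0.9429, -0.0798]), 'joint_velocities': array([-0.0008,  0.0006,  0.0003,  0.001 ,  0.0012,  0.0025, -0.0004]), 'tau': array([ -0.0014, -76.5055,   1.4972, -25.233 ,  -0.0523,   0.0171,
         0.0002]), 'position': array([0.2346, 0.6855, 0.2178]), 'orientation': array([ 0.8136,  0.5815, -0.0006,  0.0005]), 'contact_force': array([-0.2331,  0.351 ,  0.0209]), 'moment': array([-0.0476, -0.0216, -0.0344]), 'gripper_width': 0.09311592579871801} 0.0188
scene {'K': array([[618.8738,   0.    , 316.1402],
       [  0.    , 618.8738, 240.7052],
       [  0.    ,   0.    ,   1.    ]]), 'T': array([[-0.6475,  0.3586, -0.6724, -0.7638],
       [-0.7619, -0.3241,  0.5608,  0.7658],
       [-0.0168,  0.8754,  0.4831,  0.9184],
       [ 0.    ,  0.    ,  0.    ,  1.    ]])}
top {'K': array([[546.0212,   0.    , 331.6275],
       [  0.    , 546.0212, 230.7516],
       [  0.    ,   0.    ,   1.    ]]), 'T': array([[ 0.0514,  0.7833, -0.6195, -0.8001],
       [-0.9986,  0.0466, -0.024 , -0.2426],
       [ 0.0101,  0.6199,  0.7846,  1.5713],
       [ 0.    ,  0.    ,  0.    ,  1.    ]])}
wrist {'K': array([[371.6483,   0.    , 317.8632],
       [  0.    , 371.6483, 242.6147],
       [  0.    ,   0.    ,   1.    ]]), 'hand_eye': array([[ 1.    , -0.0004,  0.0004,  0.0008],
       [-0.0003, -0.9627, -0.2706, -0.0752],
       [ 0.0005,  0.2706, -0.9627, -0.1663],
       [ 0.    ,  0.    ,  0.    ,  1.    ]])}
```

View pics/scene0.png

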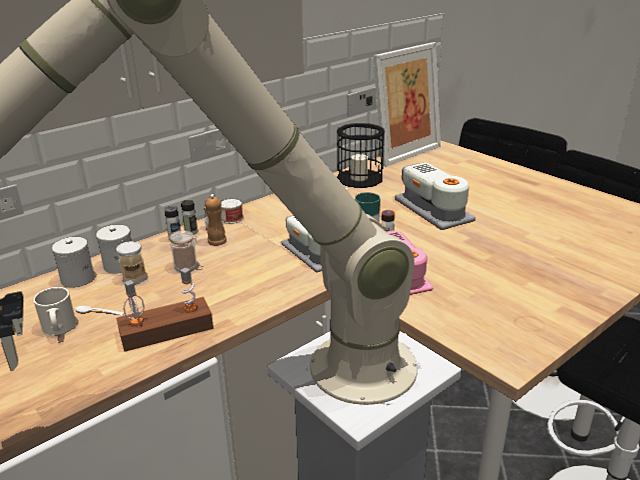

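View pics/top0.png

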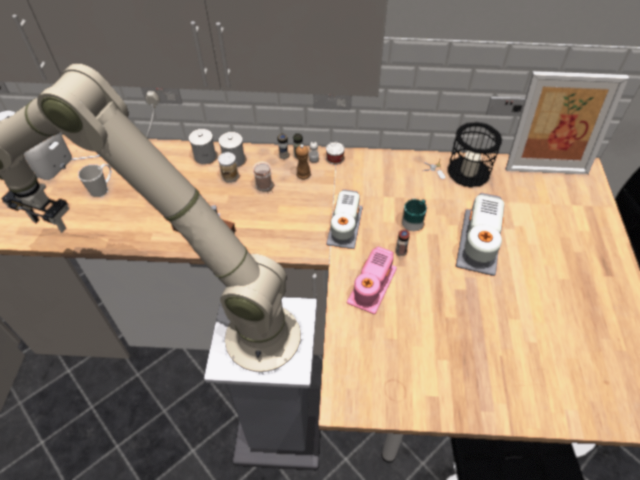

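View pics/wrist0.png

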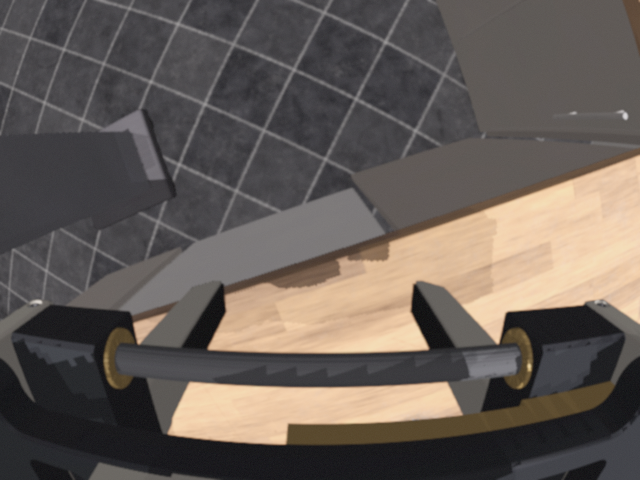

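```bash
cat >> h.py <<'E'
def px2w(n,u,v,d,cal=None):
    c=cal or get_calibration(n);K,T=c['K'],c['T']
    u=np.asarray(u,float);v=np.asarray(v,float)
    p=np.stack([(u-K[0,2])/K[0,0]*d,-(v-K[1,2])/K[1,1]*d,-d+0*u],-1)
    return p@T[:3,:3].T+T[:3,3]
def w2px(n,P):
    c=get_calibration(n);K,T=c['K'],c['T']
    p=(np.asarray(P)-T[:3,3])@T[:3,:3]
    return np.stack([K[0,0]*p[...,0]/-p[...,2]+K[0,2],-K[1,1]*p[...,1]/-p[...,2]+K[1,2]],-1)
E
python3 - <<'E'
from h import *
np.set_printoptions(precision=4,suppress=True)
for n,pts in [('scene',[(129,288),(186,275),(135,322),(190,308),(120,322),(204,302),(121,330),(212,315),(128,345)]),('top',[(344,223),(344,230),(485,238),(368,285),(348,200),(402,235),(414,210),(212,210),(230,228)])]:
    z=np.load(n+'0.npz');d=z['d']
    for u,v in pts: print(n,u,v,d[v,u],px2w(n,u,v,d[v,u]))
a=cv2.imread('pics/scene0.png');cv2.imwrite('pics/s1.png',cv2.resize(a[250:350,100:230],None,fx=6,fy=6,interpolation=cv2.INTER_CUBIC))
a=cv2.imread('pics/top0.png');cv2.imwrite('pics/t1.png',cv2.resize(a[180:255,310:410],None,fx=8,fy=8,interpolation=cv2.INTER_CUBIC))
cv2.imwrite('pics/t2.png',cv2.resize(a[190:260,160:250],None,fx=8,fy=8,interpolation=cv2.INTER_CUBIC))
E
```

```text
scene 129 288 1.4158188 [0.4266 0.3331 0.1469]
scene 186 275 1.4508051 [0.3804 0.2107 0.1522]
scene 135 322 1.45653 [0.423  0.3358 0.0544]
scene 190 308 1.508792 [0.391  0.2072 0.051 ]
scene 120 322 1.470508 [0.4575 0.3588 0.0467]
scene 204 302 1.5386751 [0.3967 0.1647 0.0463]
scene 121 330 1.4437336 [0.427  0.3705 0.0462]
scene 212 315 1.5018013 [0.345  0.1746 0.0393]
scene 128 345 1.4469494 [0.4065 0.3685 0.0133]
top 344 223 1.8865719 [ 0.3918 -0.2388  0.108 ]
top 344 230 1.8944608 [ 0.3778 -0.2399  0.0869]
top 485 238 1.854432 [ 0.3562 -0.7194  0.1062]
top 368 285 1.735359 [ 0.1459 -0.3244  0.1039]
top 348 200 1.9625834 [ 0.5054 -0.2491  0.1005]
top 402 235 1.8631393 [ 0.3551 -0.4384  0.1028]
top 414 210 2.0233505 [ 0.5293 -0.4953  0.0344]
top 212 210 1.376817 [0.0784 0.0941 0.5204]
top 230 228 1.9348732 [0.3877 0.1639 0.0555]
```

View pics/s1.png

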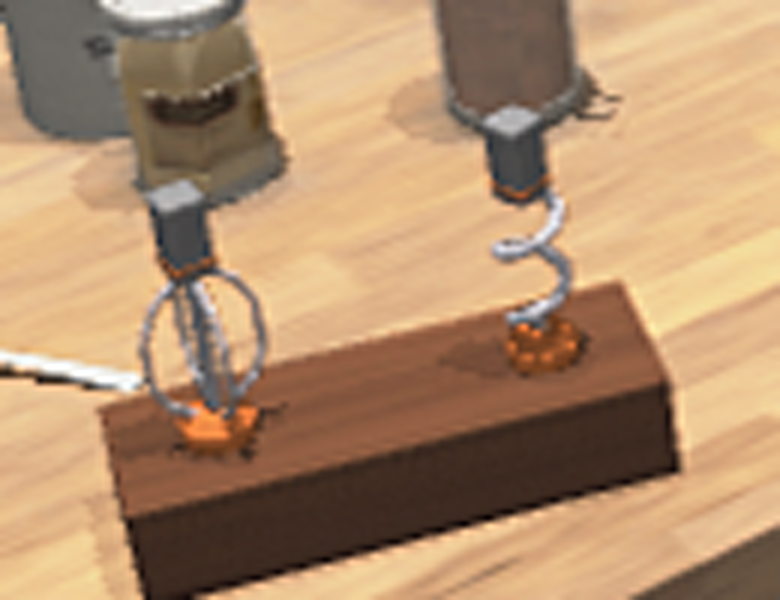

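View pics/t1.png

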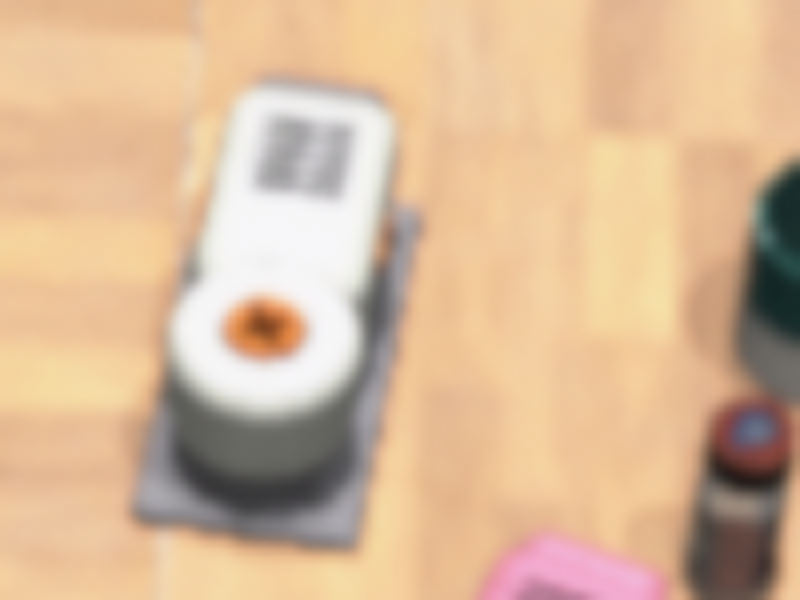

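View pics/t2.png

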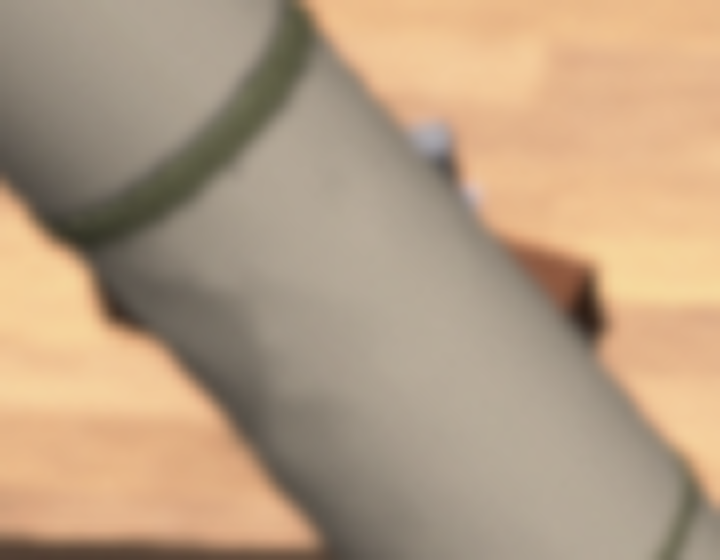

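Request:
arm_command(
  rows=[
    {"offset": [-0.9,0.97,-0.4],"rot": [0,0,0]},
    {"offset": [-0.9,0.97,-0.4],"rot": [0,0,0]},
    {"offset": [-0.9,0.97,-0.4],"rot": [0,0,0]},
    {"offset": [-0.9,0.97,-0.4],"rot": [0,0,0]},
    {"offset": [-0.9,0.97,-0.4],"rot": [0,0,0]},
    {"offset": [-0.9,0.97,-0.4],"rot": [0,0,0]},
    {"offset": [-0.9,0.97,0],"rot": [0,0,0]},
    {"offset": [-0.9,0.97,0],"rot": [0,0,0]},
    {"offset": [-0.9,0.97,0],"rot": [0,0,0]},
    {"offset": [-0.9,0.97,0],"rot": [0,0,0]},
  ],
)

```text
clock: 1.4
position: [0.3688, 0.4355, 0.2721]
orientation: [0.814, 0.581, 0.001, 0.0]
contact_force: [-0.1, -0.2, -0.0]
gripper_width: 0.0929
```

```bash
cat > w.py <<'E'
from h import *
import sys
from scipy.spatial.transform import Rotation as R
np.set_printoptions(precision=4,suppress=True)
def wcam(): 
    c=get_calibration('wrist');return c['K'],c['hand_eye']
def tcp(o):
    T=np.eye(4);T[:3,:3]=R.from_quat(o['orientation']).as_matrix();T[:3,3]=o['position'];return T
def wray(u,v,T):
    """world origin, dir"""
    K,H=wcam();x=(np.asarray(u,float)-K[0,2])/K[0,0];y=(np.asarray(v,float)-K[1,2])/K[1,1]
    r=np.hypot(x,y);s=np.where(r>1e-9,np.sin(r)/np.maximum(r,1e-9),1)
    c=np.stack([x*s,-y*s,-np.cos(r)],-1)
    M=T@H;return M[:3,3],c@M[:3,:3].T
def onplane(u,v,T,z):
    o,d=wray(u,v,T);return o+d*((z-o[2])/d[...,2])[...,None]
def proj(P,T):
    K,H=wcam();M=np.linalg.inv(T@H);p=np.asarray(P)@M[:3,:3].T+M[:3,3]
    x,y,z=p[...,0],-p[...,1],-p[...,2];t=np.arctan2(np.hypot(x,y),z);h=np.hypot(x,y)+1e-12
    return np.stack([K[0,0]*t*x/h+K[0,2],K[1,1]*t*y/h+K[1,2]],-1)
def shot(name):
    o=get_obs();im,d=get_image('wrist');save(name,im);np.savez(name+'.npz',im=im,d=d,T=tcp(o));return im,d,tcp(o)
E
python3 - <<'E'
from w import *
im,d,T=shot('w1');print(T)
E
```

```text
[[ 0.3259  0.9454  0.0021  0.3688]
 [ 0.9454 -0.3259  0.0004  0.4355]
 [ 0.0011  0.0018 -1.      0.2721]
 [ 0.      0.      0.      1.    ]]
```

View pics/w1.png

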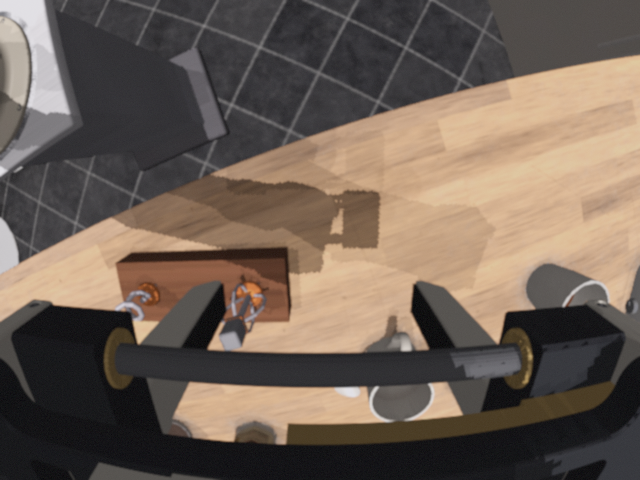

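```bash
python3 - <<'E'
from w import *
z=np.load('w1.npz');im=z['im'];T=z['T']
print(onplane(233,334,T,0.159), onplane(248,294,T,0.046),onplane(np.array([288.,120]),np.array([249.,264]),T,.046),'mug',onplane(400,392,T,.09))
a=im[265:365,190:310];cv2.imwrite('pics/w1c.png',cv2.resize(a[...,::-1],None,fx=6,fy=6,interpolation=cv2.INTER_CUBIC))
E
```

```text
[0.4268 0.3378 0.159 ] [0.435  0.3276 0.046 ] [[0.3989 0.3911 0.046 ]
 [0.349  0.1843 0.046 ]] mug [0.5983 0.4611 0.09  ]
```

View pics/w1c.png

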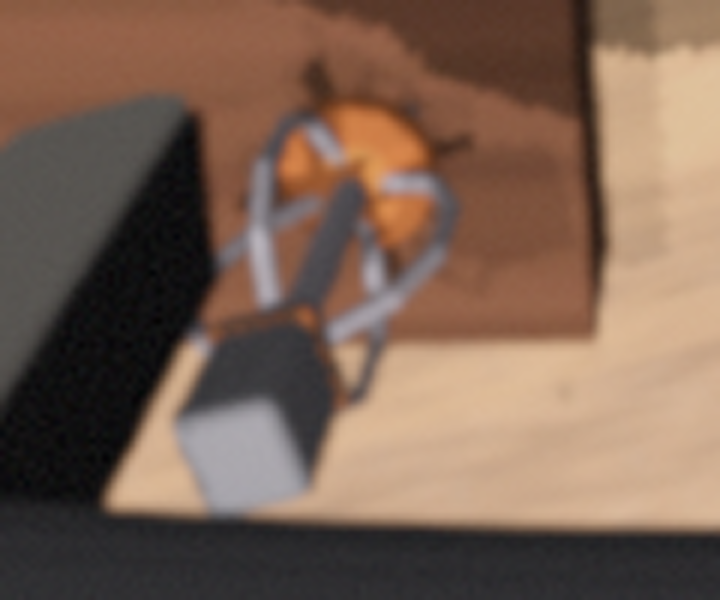

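```bash
python3 - <<'E'
from w import *
z=np.load('w1.npz');T=z['T']
c=np.array([(178,432),(265,400),(312,485),(222,515)],float)/6+[190,265]
P=onplane(c[:,0],c[:,1],T,.159);print(P,P.mean(0))
for i in range(4):
    e=P[(i+1)%4]-P[i];print(np.linalg.norm(e),np.degrees(np.arctan2(e[1],e[0])))
print('toolx',np.degrees(np.arctan2(T[1,0],T[0,0])))
E
```

```text
[[0.4262 0.3247 0.159 ]
 [0.425  0.3398 0.159 ]
 [0.4404 0.3406 0.159 ]
 [0.4414 0.325  0.159 ]] [0.4333 0.3325 0.159 ]
0.015157781952662151 94.63071834283254
0.015466037857987938 2.798520363920994
0.01565476143864231 -86.3290121790927
0.015228085927008927 -179.094041024109
toolx 70.97769166558362
```

Request:
arm_command(
  rows=[
    {"offset": [-0.75,0.62,0],"rot": [0,0,-0.9]},
    {"offset": [-0.75,0.62,0],"rot": [0,0,-0.9]},
    {"offset": [-0.75,0.62,0],"rot": [0,0,-0.9]},
    {"offset": [-0.75,0.62,0],"rot": [0,0,-0.9]},
    {"offset": [-0.75,0.62,0],"rot": [0,0,-0.9]},
    {"offset": [-0.75,0.62,0],"rot": [0,0,-0.9]},
    {"offset": [0,0,0],"rot": [0,0,0]},
  ],
)

```text
clock: 2.33
position: [0.4317, 0.321, 0.2754]
orientation: [0.69, 0.724, 0.002, 0.002]
contact_force: [0.3, -0.1, -0.9]
gripper_width: 0.0933
```

```bash
python3 - <<'E'
from w import *
im,d,T=shot('w2');print(T, get_obs()['joint_pos'])
save('w2',im)
p=proj(np.array([.432,.332,.159]),T).astype(int);print(p)
x,y=p
a=im[y-55:y+55,x-70:x+70];cv2.imwrite('pics/w2c.png',cv2.resize(a[...,::-1],None,fx=5,fy=5,interpolation=cv2.INTER_CUBIC));print(x-70,y-55)
E
```

```text
[[-0.049   0.9988  0.0051  0.4317]
 [ 0.9988  0.049  -0.      0.321 ]
 [-0.0003  0.0051 -1.      0.2754]
 [ 0.      0.      0.      1.    ]] [-0.7133  0.3084 -0.0465  1.9628  0.0226  0.867   0.8482]
[331 237]
261 182
```

View pics/w2c.png

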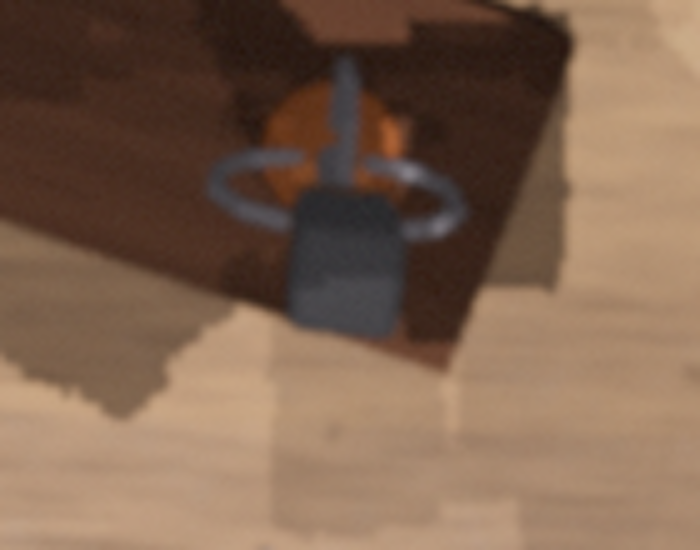

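View pics/w2.png

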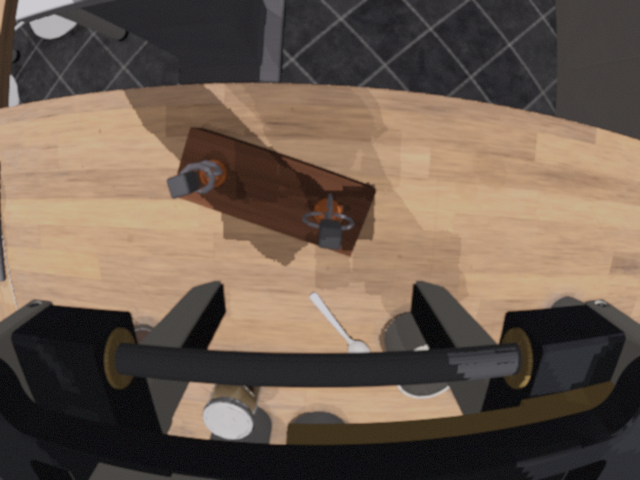

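```bash
python3 - <<'E'
from w import *
z=np.load('w2.npz');T=z['T'];d=z['d']
c=np.array([(292,263),(404,266),(391,337),(289,322)],float)/5+[261,182]
P=onplane(c[:,0],c[:,1],T,.159);print(P,P.mean(0))
for i in range(4):
    e=P[(i+1)%4]-P[i];print(np.linalg.norm(e),np.degrees(np.arctan2(e[1],e[0])))
print('toolx',np.degrees(np.arctan2(T[1,0],T[0,0])))
Ti=np.linalg.inv(T)
print('center in tool',Ti[:3,:3]@P.mean(0)+Ti[:3,3])
# depth points of whole image
K,H=wcam();v,u=np.mgrid[0:480,0:640];x=(u-K[0,2])/K[0,0];y=(v-K[1,2])/K[1,1];r=np.hypot(x,y);s=np.sinc(r/np.pi)
D=np.stack([x*s,-y*s,-np.cos(r)],-1);pc=D*(d/np.cos(r))[...,None];M=T@H;W=pc@M[:3,:3].T+M[:3,3]
for (a,b) in [(330,240),(330,235),(185,186),(230,415),(425,388),(327,212)]: print(a,b,d[b,a],W[b,a])
print(onplane(327.5,210.,T,.051))
E
```

```text
[[0.4302 0.3227 0.159 ]
 [0.4298 0.3404 0.159 ]
 [0.4416 0.3391 0.159 ]
 [0.4399 0.3227 0.159 ]] [0.4354 0.3312 0.159 ]
0.01763050024095827 91.27940976783827
0.011828279786170556 -6.247693618053622
0.016412899904787358 -95.89599130080566
0.009678400588052334 -179.92425642096882
toolx 92.81136638723682
center in tool [0.0101 0.0036 0.1164]
330 240 0.2931177 [0.4342 0.3313 0.1589]
330 235 0.29200274 [0.4302 0.3311 0.1589]
185 186 0.28188935 [0.3954 0.2135 0.1579]
230 415 0.4165069 [0.6803 0.2252 0.0995]
425 388 0.4340251 [0.6459 0.4683 0.0748]
327 212 0.3763836 [0.4293 0.3307 0.0709]
[0.431  0.3318 0.051 ]
```

```bash
cat >> w.py <<'E'
def cloud(d,T):
    K,H=wcam();v,u=np.mgrid[0:480,0:640];x=(u-K[0,2])/K[0,0];y=(v-K[1,2])/K[1,1];r=np.hypot(x,y);s=np.sinc(r/np.pi)
    D=np.stack([x*s,-y*s,-np.cos(r)],-1);pc=D*(d/np.cos(r))[...,None];M=T@H;return pc@M[:3,:3].T+M[:3,3]
E
python3 - <<'E'
from w import *
z=np.load('w2.npz');T=z['T'];d=z['d'];W=cloud(d,T)
m=(np.abs(W[...,0]-.433)<.03)&(np.abs(W[...,1]-.332)<.03)
for lo,hi in [(.152,.17),(.154,.165),(.12,.15)]:
    k=m&(W[...,2]>lo)&(W[...,2]<hi);p=W[k][:,:2].astype(np.float32)*1000
    print(len(p),p.mean(0),p.min(0),p.max(0),cv2.minAreaRect(p))
k=m&(W[...,2]>.152)
ys,xs=np.where(k);print(xs.min(),xs.max(),ys.min(),ys.max())
for yy in range(ys.min(),ys.max()+1): print(yy,xs[ys==yy].min(),xs[ys==yy].max(),W[yy,xs[ys==yy]][:,2].mean())
E
```

```text
531 [432.216 330.952] [423.4559 321.8387] [442.5114 340.5727] ((433.0414123535156, 331.1575927734375), (18.52972412109375, 18.988567352294922), 88.11936950683594)
510 [432.5213 331.0121] [424.0204 321.8449] [442.5114 340.5727] ((433.3450622558594, 331.1760559082031), (18.534374237060547, 18.393983840942383), 87.55400848388672)
166 [425.3469 329.7406] [420.4117 319.1165] [434.7289 343.1386] ((427.2414855957031, 330.700439453125), (13.730140686035156, 23.994375228881836), 3.9174885749816895)
207 544 225 479
225 322 330 0.1531084945143771
226 322 330 0.153409816332468
227 321 339 0.15546214565841723
228 319 341 0.15710420380864992
229 319 341 0.15817863017096892
230 319 342 0.15864700001679946
231 319 342 0.1587918289161698
232 319 342 0.15865006464571055
233 319 342 0.1590027147068516
234 319 341 0.15901303315356435
235 319 341 0.15886197560869206
236 319 341 0.15865290971464252
237 319 341 0.1590505148665691
238 318 341 0.15876537641141542
239 318 341 0.15899548595558236
240 318 341 0.15890985352676315
241 318 341 0.1590182674465922
242 318 341 0.15879305555199927
243 318 341 0.15889922024704797
244 318 340 0.1589882439017293
245 318 340 0.1590227047940603
246 318 340 0.1588412765483698
247 318 339 0.15928408403444197
248 321 339 0.1588536483374177
249 328 338 0.15843056958744337Traceback (most recent call last):
  File "<stdin>", line 9, in <module>
    return umr_minimum(a, axis, None, out, keepdims, initial, where)
ValueError: zero-size array to reduction operation minimum which has no identity
```

Request:
arm_command(
  jaw=60,
  rows=[
    {"offset": [0.25,0.06,0.5],"rot": [0.07,0,0.6]},
    {"offset": [0.25,0.06,0.9],"rot": [0,0,0.6]},
    {"offset": [0,0,0.9],"rot": [0,0,0]},
    {"offset": [0,0,0.9],"rot": [0,0,0]},
    {"offset": [0,0,0.9],"rot": [0,0,0]},
    {"offset": [0,0,0.9],"rot": [0,0,0]},
    {"offset": [0,0,0],"rot": [0,0,0]},
  ],
)

```text
clock: 3.25
position: [0.4284, 0.3388, 0.174]
orientation: [0.721, 0.693, 0.001, -0.002]
contact_force: [-0.8, 0.1, 0.0]
gripper_width: 0.0559
```

```bash
python3 - <<'E'
from w import *
im,d,T=shot('w3');print(T)
W=cloud(d,T)
m=(np.abs(W[...,0]-.433)<.03)&(np.abs(W[...,1]-.332)<.02)
k=m&(W[...,2]>.154)&(W[...,2]<.165);p=W[k][:,:2].astype(np.float32)*1000
print(len(p),p.mean(0),p.min(0),p.max(0),cv2.minAreaRect(p))
E
```

```text
[[ 0.039   0.9992 -0.0005  0.4284]
 [ 0.9992 -0.039   0.0048  0.3388]
 [ 0.0048 -0.0007 -1.      0.174 ]
 [ 0.      0.      0.      1.    ]]
1037 [431.5732 331.206 ] [423.4163 322.4182] [441.5305 339.8384] ((432.3704528808594, 330.9710388183594), (17.16347312927246, 17.78167724609375), 87.7248764038086)
```

View pics/w3.png

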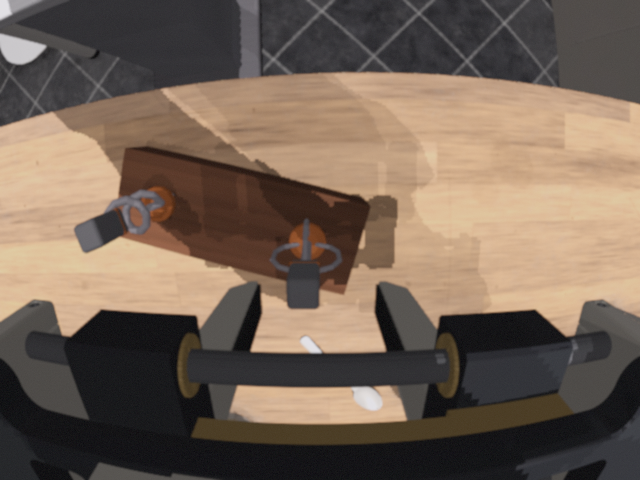

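Request:
arm_command(
  rows=[
    {"offset": [-0.37,0.22,0],"rot": [0,-0.07,0]},
    {"offset": [0,0,0.8],"rot": [0,0,0]},
    {"offset": [0,0,0.8],"rot": [0,0,0]},
    {"offset": [0,0,0.6],"rot": [0,0,0]},
    {"offset": [0,0,0],"rot": [0,0,0]},
  ],
)

```text
clock: 3.92
position: [0.4339, 0.332, 0.13]
orientation: [0.721, 0.693, 0.002, -0.0]
contact_force: [-0.5, 0.2, -0.1]
gripper_width: 0.056
```

```bash
python3 - <<'E'
from w import *
im,d,T=shot('w4');print(T)
W=cloud(d,T)
m=(np.abs(W[...,0]-.433)<.03)&(np.abs(W[...,1]-.332)<.018)
k=m&(W[...,2]>.154)&(W[...,2]<.165);p=W[k][:,:2].astype(np.float32)*1000
print(len(p),p.mean(0),p.min(0),p.max(0),cv2.minAreaRect(p))
E
```

```text
[[ 0.04    0.9992  0.0027  0.4339]
 [ 0.9992 -0.04    0.003   0.332 ]
 [ 0.0031  0.0026 -1.      0.13  ]
 [ 0.      0.      0.      1.    ]]
1721 [431.3743 331.3652] [423.3654 322.0526] [442.124  340.5204] ((432.6470947265625, 331.2868347167969), (18.276412963867188, 18.37933349609375), 86.25358581542969)
```

View pics/w4.png

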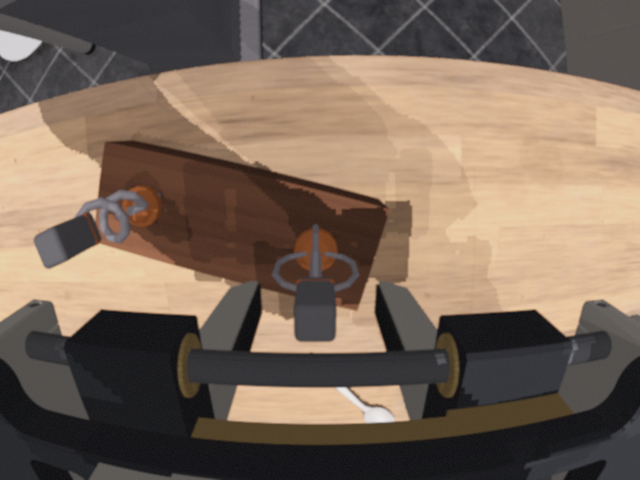

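Request:
arm_command(
  rows=[
    {"offset": [-0.03,-0.06,0.35],"rot": [0.03,-0.03,0]},
    {"offset": [0,0,0],"rot": [0,0,0]},
  ],
)

```text
clock: 4.22
position: [0.4331, 0.3318, 0.1236]
orientation: [0.721, 0.693, 0.001, -0.0]
contact_force: [0.2, 0.4, -1.0]
gripper_width: 0.056
```

Request:
arm_command(
  jaw=0,
  rows=[
    {"offset": [0,0,0],"rot": [0,0,0]},
    {"offset": [0,0,0],"rot": [0,0,0]},
    {"offset": [0,0,0],"rot": [0,0,0]},
    {"offset": [0,0,0],"rot": [0,0,0]},
  ],
)

```text
clock: 4.72
position: [0.4334, 0.3321, 0.1243]
orientation: [0.721, 0.693, 0.002, -0.0]
contact_force: [0.6, -0.0, -0.7]
gripper_width: 0.0205
```

Request:
arm_command(
  rows=[
    {"offset": [0,0,0],"rot": [0,0,0]},
    {"offset": [0,0,-0.4],"rot": [0,0,0]},
    {"offset": [0,0,-0.8],"rot": [0,0,0]},
    {"offset": [0,0,-0.9],"rot": [0,0,0]},
    {"offset": [0,0,-0.9],"rot": [0,0,0]},
    {"offset": [0,0,0],"rot": [0,0,0]},
  ],
)

```text
clock: 5.48
position: [0.4335, 0.3321, 0.1895]
orientation: [0.721, 0.693, 0.003, -0.0]
contact_force: [-0.2, -0.4, -1.5]
gripper_width: 0.0179
```

```bash
python3 - <<'E'
from w import *
im,d,T=shot('w5');print(T,get_obs()['joint_pos'],get_obs()['gripper_width'])
im,d=get_image('scene');save('s5',im[200:380,60:300].repeat(3,0).repeat(3,1))
E
```

```text
[[ 0.0402  0.9992  0.0038  0.4335]
 [ 0.9992 -0.0402  0.0039  0.3321]
 [ 0.0041  0.0036 -1.      0.1895]
 [ 0.      0.      0.      1.    ]] [-0.7361  0.4228 -0.0295  2.0438  0.019   0.6709  0.7528] 0.017872957448059744
```

View pics/w5.png

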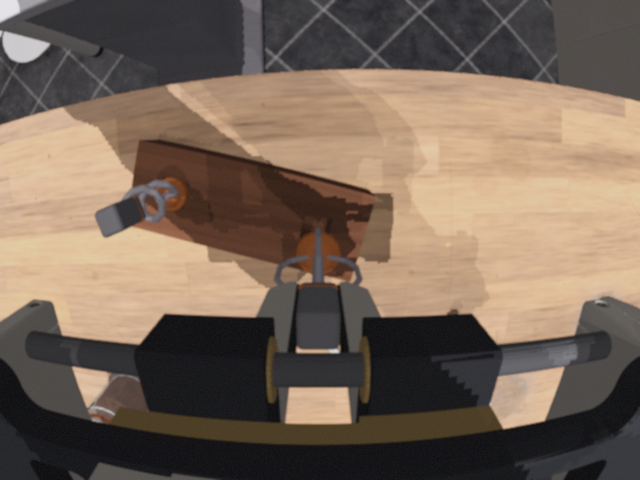

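View pics/s5.png

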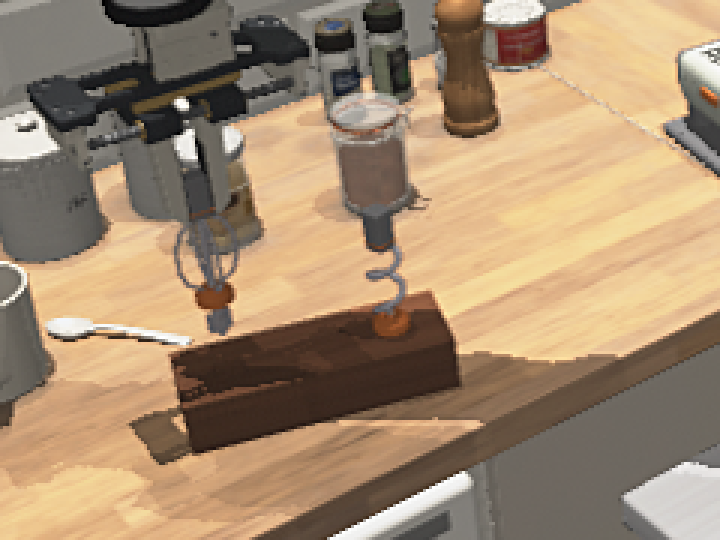

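Request:
arm_command(
  rows=[
    {"offset": [0,0.1,-1],"rot": [0,0,0]},
    {"offset": [0,0.1,-1],"rot": [0.05,0,0]},
    {"offset": [0,0.1,-1],"rot": [0,-0.05,0]},
    {"offset": [-0.7,0.1,-1],"rot": [0,0,0]},
    {"offset": [-1,0.1,-1],"rot": [0,0,0]},
    {"offset": [-1,0.1,-0.4],"rot": [0,0,0]},
    {"offset": [-1,0.1,0],"rot": [0,0,0]},
    {"offset": [-1,0.1,0],"rot": [0,0,0]},
    {"offset": [-1,0.1,0],"rot": [0,0,0]},
    {"offset": [-1,0.1,0],"rot": [0,0,0]},
  ],
)

```text
clock: 6.82
position: [0.4445, 0.1893, 0.2913]
orientation: [0.72, 0.694, -0.008, -0.001]
contact_force: [0.2, -0.4, -1.2]
gripper_width: 0.0179
```

Request:
arm_command(
  rows=[
    {"offset": [-1,0,0],"rot": [0,0,0]},
    {"offset": [-1,0,0],"rot": [-0.1,0,0]},
    {"offset": [-1,0,0],"rot": [-0.1,0,0]},
    {"offset": [-1,0,0],"rot": [0,0,0]},
    {"offset": [-1,0,0],"rot": [0,0,0]},
    {"offset": [-1,0,0],"rot": [0,0,0]},
    {"offset": [-1,0,0],"rot": [0,0,0]},
    {"offset": [-1,0,0.2],"rot": [0,0,0]},
    {"offset": [-1,0,0.2],"rot": [0,0,0]},
    {"offset": [-1,0,0.2],"rot": [0,0,0]},
  ],
)

```text
clock: 8.07
position: [0.4312, -0.0254, 0.2759]
orientation: [0.721, 0.693, -0.007, 0.003]
contact_force: [0.0, -0.8, -1.4]
gripper_width: 0.018
```

Request:
arm_command(
  rows=[
    {"offset": [-1,0,0.2],"rot": [0,0,0]},
    {"offset": [-1,0,0.2],"rot": [0,0,0]},
    {"offset": [-1,-0.3,0.2],"rot": [0,0,0]},
    {"offset": [-0.8,-0.6,0.2],"rot": [0,0,0]},
    {"offset": [-0.5,-0.6,0.2],"rot": [0,0,0]},
    {"offset": [0,0,0],"rot": [0,0,0]},
  ],
)

```text
clock: 8.82
position: [0.3923, -0.117, 0.2541]
orientation: [0.722, 0.692, -0.008, 0.003]
contact_force: [0.8, 0.4, -1.0]
gripper_width: 0.0177
```

```bash
python3 - <<'E'
from w import *
im,d,T=shot('w6');print(T,get_obs()['joint_pos'])
W=cloud(d,T)
hsv=cv2.cvtColor(im,cv2.COLOR_RGB2HSV)
m=(hsv[...,0]>5)&(hsv[...,0]<18)&(hsv[...,1]>190)&(hsv[...,2]>100)&(np.abs(W[...,2]-.1)<.02)&(np.abs(W[...,1]+.24)<.06)
print(m.sum(),W[m].mean(0),np.median(W[m],0))
E
```

```text
[[ 0.0429  0.9991 -0.0076  0.3923]
 [ 0.999  -0.043  -0.0149 -0.117 ]
 [-0.0152 -0.0069 -0.9999  0.2541]
 [ 0.      0.      0.      1.    ]] [-0.037   0.169   0.2037  2.2435 -0.0271  0.7371  1.7126]
0 [nan nan nan] [nan nan nan]<stdin>:6: RuntimeWarning: Mean of empty slice.
  ret = um.true_divide(
  return _methods._mean(a, axis=axis, dtype=dtype,
```

View pics/w6.png

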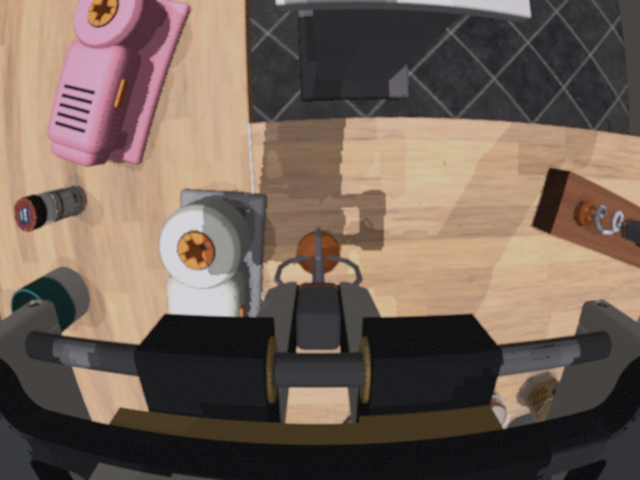

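Hub at about (196,250), its cross clearly visible; small white mixer under it.

```bash
python3 - <<'E'
from w import *
z=np.load('w6.npz');im=z['im'];T=z['T'];d=z['d'];W=cloud(d,T)
hsv=cv2.cvtColor(im,cv2.COLOR_RGB2HSV)
print(hsv[245:255,178:182].reshape(-1,3)[:6],W[250,180],W[250,196],W[270,225])
# rectify hub onto plane z=.1, world axes, 0.2mm/px
c=onplane(196.,250.,T,.1);print(c)
g=(np.arange(300)-150)*.0002
X,Y=np.meshgrid(c[0]+g,c[1]+g)   # cols=x, rows=y
P=proj(np.stack([X,Y,0*X+.1],-1),T).astype(np.float32)
r=cv2.remap(im,P[...,0],P[...,1],cv2.INTER_CUBIC);save('hub6',r.repeat(2,0).repeat(2,1))
h=cv2.cvtColor(r,cv2.COLOR_RGB2HSV);m=((h[...,1]>110)).astype(np.uint8)
cs,_=cv2.findContours(m,cv2.RETR_EXTERNAL,cv2.CHAIN_APPROX_NONE);k=max(cs,key=cv2.contourArea)
(e,ax,an)=cv2.fitEllipse(k);print(e,ax,an, 'world',c[0]+(e[0]-150)*.0002,c[1]+(e[1]-150)*.0002)
cs2=cv2.minEnclosingCircle(k);print(cs2)
# angular profile of brightness: 4-fold harmonic at r 5..11 mm
for rr in [(4,9),(6,11)]:
    th=np.radians(np.arange(0,360,1));R_=np.linspace(*rr,15)/.2
    xs=(e[0]+np.outer(np.cos(th),R_)).astype(np.float32);ys=(e[1]+np.outer(np.sin(th),R_)).astype(np.float32)
    pr=cv2.remap(h[...,2],xs,ys,cv2.INTER_LINEAR).mean(1)
    F=np.sum((255-pr)*np.exp(-4j*th));print(rr,np.degrees(np.angle(F))/-4*-1/1, abs(F)/len(th), [int(th_) for th_ in np.argsort(pr)[:12]])
print('tool x yaw',np.degrees(np.arctan2(T[1,0],T[0,0])))
E
```

```text
[[ 14 121 186]
 [ 16 149 203]
 [ 17 152 207]
 [ 17 150 206]
 [ 15 129 192]
 [ 16 151 205]] [ 0.4084 -0.2504  0.1003] [ 0.4171 -0.245   0.0714] [ 0.4302 -0.2082  0.0981]
[ 0.409 -0.234  0.1  ]
(150.86306762695312, 147.5264129638672) (180.35948181152344, 183.24378967285156) 16.732742309570312 world 0.40920590348974034 -0.2344842888821957
((151.3358917236328, 147.41207885742188), 92.51385498046875)
(4, 9) -25.022759723780453 16.351096240010136 [122, 119, 120, 121, 123, 118, 124, 117, 125, 116, 115, 126]
(6, 11) -24.211570390383056 26.58175515140453 [123, 122, 124, 121, 125, 120, 119, 118, 126, 117, 116, 115]
tool x yaw 87.54010171531836
```

View pics/hub6.png

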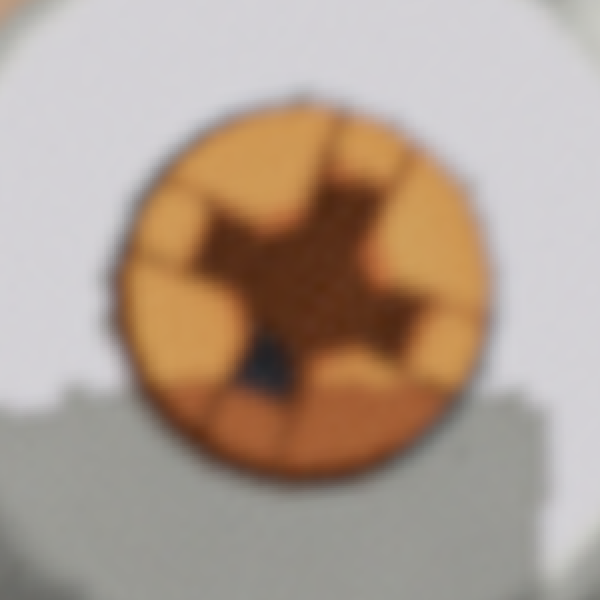

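```bash
cat > hub.py <<'E'
from w import *
def rect(im,T,c):
    g=(np.arange(300)-150)*.0002
    X,Y=np.meshgrid(c[0]+g,c[1]+g)
    P=proj(np.stack([X,Y,0*X+.1],-1),T).astype(np.float32)
    return cv2.remap(im,P[...,0],P[...,1],cv2.INTER_CUBIC)
def hubfit(im,T,c,nm):
    r=rect(im,T,c);save(nm,r.repeat(2,0).repeat(2,1))
    h=cv2.cvtColor(r,cv2.COLOR_RGB2HSV);m=(h[...,1]>110).astype(np.uint8)
    cs,_=cv2.findContours(m,cv2.RETR_EXTERNAL,cv2.CHAIN_APPROX_NONE);k=max(cs,key=cv2.contourArea)
    e,ax,_=cv2.fitEllipse(k);print('ell',e,ax,'world',c[0]+(e[0]-150)*.0002,c[1]+(e[1]-150)*.0002)
    th=np.radians(np.arange(0,360,.5))
    for rr in [(12.5,14),(14,15.5),(15.5,17)]:
        R_=np.linspace(*rr,8)/.2
        xs=(e[0]+np.outer(np.cos(th),R_)).astype(np.float32);ys=(e[1]+np.outer(np.sin(th),R_)).astype(np.float32)
        pr=cv2.remap(h[...,2],xs,ys,cv2.INTER_LINEAR).mean(1).astype(float)
        s=cv2.GaussianBlur(np.tile(pr,3)[None],(0,0),30)[0][720:1440]; q=pr-s
        from scipy.signal import find_peaks
        pk,_=find_peaks(-np.tile(q,2),prominence=6,distance=12);pk=sorted(set(pk%720));print(rr,[(float(p/2),round(float(q[p]))) for p in pk])
E
python3 - <<'E'
from hub import *
z=np.load('w6.npz');im=z['im'];T=z['T'];d=z['d'];W=cloud(d,T)
hubfit(im,T,np.array([.4092,-.2345]),'hub6b')
Ti=np.linalg.inv(T);C=W@Ti[:3,:3].T+Ti[:3,3]
k=(np.abs(C[...,0])<.008)&(np.abs(C[...,1])<.02)&(C[...,2]>-.045)&(C[...,2]<-.03)
p=C[k];print('blocktop',len(p),p.min(0),p.max(0),np.median(p,0))
for lo,hi in [(-.034,-.0),(.06,.085),(.08,.12)]:
    k=(np.abs(C[...,0])<.03)&(np.abs(C[...,1])<.03)&(C[...,2]>lo)&(C[...,2]<hi);p=C[k]
    if len(p): print(lo,len(p),p.min(0),p.max(0),p.mean(0))
cv2.imwrite('pics/b6.png',cv2.resize(im[215:350,255:385][...,::-1],None,fx=5,fy=4.4,interpolation=cv2.INTER_CUBIC))
E
```

```text
ell (150.00465393066406, 150.07943725585938) (180.3844757080078, 183.24246215820312) world 0.40920093078613284 -0.23448411254882812
(12.5, 14) [(4.0, -22), (37.0, -10), (96.5, -14), (130.0, -29), (193.5, -15), (224.5, -26), (280.5, -24), (307.0, -28)]
(14, 15.5) [(4.5, -11), (37.5, -18), (98.0, -12), (129.0, -25), (194.0, -19), (224.5, -13), (280.5, -25), (309.0, -21)]
(15.5, 17) [(5.0, -8), (36.0, -23), (98.0, -9), (127.5, -23), (194.0, -20), (222.5, -12), (281.0, -21), (308.0, -20)]
blocktop 1634 [-0.008  -0.0098 -0.0439] [ 0.008   0.0083 -0.0301] [-0.     -0.0025 -0.0349]
-0.034 3331 [-0.0234 -0.0102 -0.034 ] [ 0.0248  0.0083 -0.0002] [ 0.0008 -0.0086 -0.0205]
0.06 1126 [-0.0141 -0.0154  0.06  ] [0.0148 0.0127 0.0767] [ 0.0005 -0.0035  0.0662]
```

View pics/b6.png

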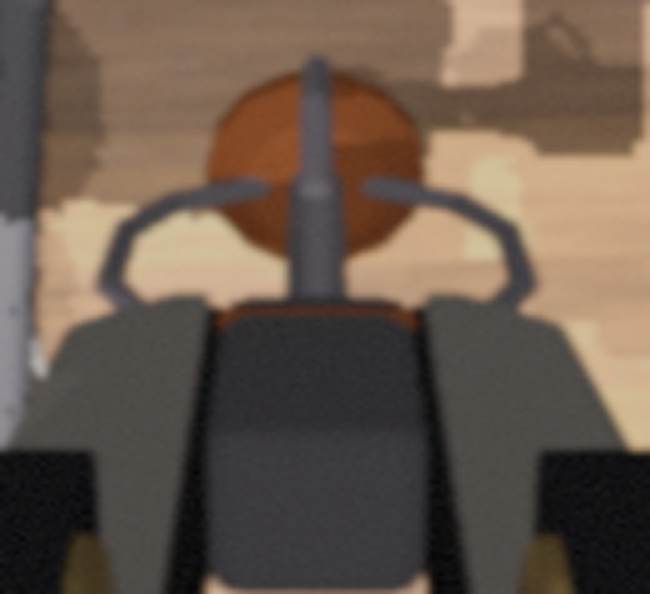

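Request:
arm_command(
  rows=[
    {"offset": [-0.4,0,0.1],"rot": [-0.1,0.1,-0.95]},
    {"offset": [-0.4,0,0.1],"rot": [0,0.12,-0.95]},
    {"offset": [-0.4,0,0.1],"rot": [0,0,-0.95]},
    {"offset": [-0.4,0,0.1],"rot": [0,0,-0.95]},
    {"offset": [-0.4,0,0.1],"rot": [0,0,-0.95]},
    {"offset": [-0.4,0,0.1],"rot": [0,0,-0.95]},
    {"offset": [-0.2,0,0.1],"rot": [0,0,-0.7]},
    {"offset": [0,0,0],"rot": [0,0,0]},
  ],
)

```text
clock: 9.88
position: [0.4073, -0.164, 0.2411]
orientation: [0.54, 0.841, 0.002, 0.002]
contact_force: [0.1, -0.7, -0.7]
gripper_width: 0.0174
```

```bash
python3 - <<'E'
from hub import *
im,d,T=shot('w7');print(T,get_obs()['joint_pos'],np.degrees(np.arctan2(T[1,0],T[0,0])))
hubfit(im,T,np.array([.4096,-.2354]),'hub7')
E
```

```text
[[-0.4162  0.9092  0.0055  0.4073]
 [ 0.9093  0.4162  0.0015 -0.164 ]
 [-0.0009  0.0056 -1.      0.2411]
 [ 0.      0.      0.      1.    ]] [ 0.1447  0.2234  0.135   2.2084 -0.0505  0.7074  2.3142] 114.59765829600082
ell (147.79623413085938, 151.5374755859375) (180.4865264892578, 186.4261016845703) world 0.4091592468261719 -0.2350925048828125
(12.5, 14) [(6.5, -19), (37.0, -17), (95.5, -11), (128.5, -17), (189.5, -16), (222.5, -28), (249.5, -5), (282.0, -22), (310.0, -21)]
(14, 15.5) [(6.5, -14), (36.0, -16), (96.5, -10), (128.0, -15), (190.5, -20), (222.5, -16), (250.5, 2), (281.5, -18), (310.5, -20)]
(15.5, 17) [(8.0, -15), (35.5, -15), (97.5, -9), (126.0, -15), (192.0, -22), (221.0, -6), (252.5, 3), (282.0, -13), (309.5, -21)]
```

View pics/w7.png

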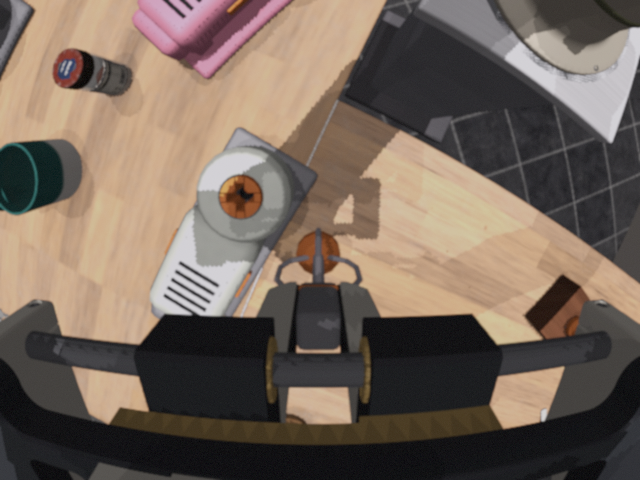

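View pics/hub7.png

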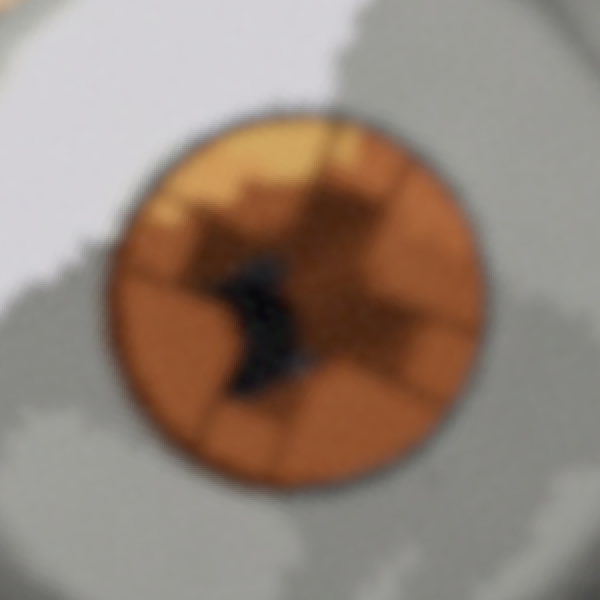

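Request:
arm_command(
  rows=[
    {"offset": [-0.8,-0.33,0],"rot": [0.08,0,0]},
    {"offset": [-0.8,-0.33,0],"rot": [0,0,0]},
    {"offset": [-0.8,-0.33,0],"rot": [0,0,0]},
    {"offset": [-0.6,-0.25,0],"rot": [0,0,0]},
    {"offset": [0,0,0],"rot": [0,0,0]},
    {"offset": [0,0,0],"rot": [0,0,0]},
  ],
)

```text
clock: 10.68
position: [0.4106, -0.2329, 0.2417]
orientation: [0.541, 0.841, -0.001, 0.001]
contact_force: [-0.6, -0.2, -1.5]
gripper_width: 0.0178
```

```bash
cat > tgt.py <<'E'
from hub import *
o=get_obs();T=tcp(o);S=np.array([.4098,-.2355,.1])
s=T[:3,:3]@[.0003,-.0004,.078]+T[:3,3]
print('pos',T[:3,3],'z',T[:3,2],'yaw',np.degrees(np.arctan2(T[1,0],T[0,0]))-90,'j7',o['joint_pos'][6],'f',o['contact_force'],o['moment'],o['gripper_width'],o['clock'])
print('seat',s,'need tool mm',(T[:3,:3].T@(S-s))*1000,'tilt fix rot deg', np.degrees([-(T[:3,:3].T@[0,0,-1.])[1],(T[:3,:3].T@[0,0,-1.])[0]]))
E
python3 tgt.py;python3 - <<'E'
from hub import *
im,d,T=shot('w8')
im,d=get_image('scene');save('s8',im[150:330,230:470].repeat(3,0).repeat(3,1))
E
```

```text
pos [ 0.4106 -0.2329  0.2417] z [ 0.0008 -0.002  -1.    ] yaw 24.470421956340346 j7 2.4662779183212855 f [-0.6443 -0.2472 -1.5104] [ 0.0669  0.0193 -0.0652] 0.01777775633368871 10.675
seat [ 0.4102 -0.2329  0.1637] need tool mm [-2.0356 -1.4114 63.7295] tilt fix rot deg [-0.0069  0.1219]
```

View pics/w8.png

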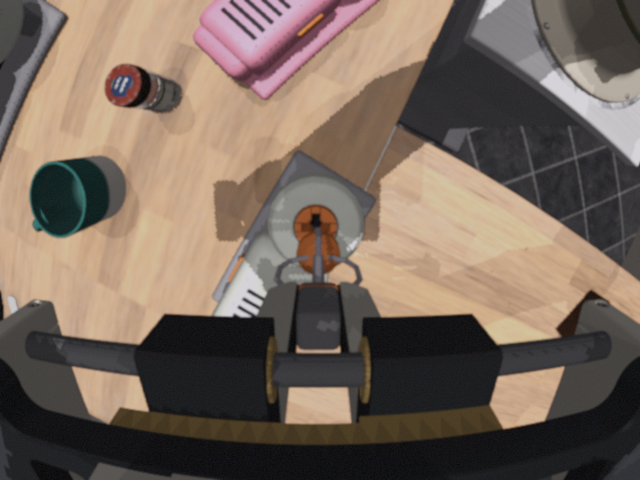

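View pics/s8.png

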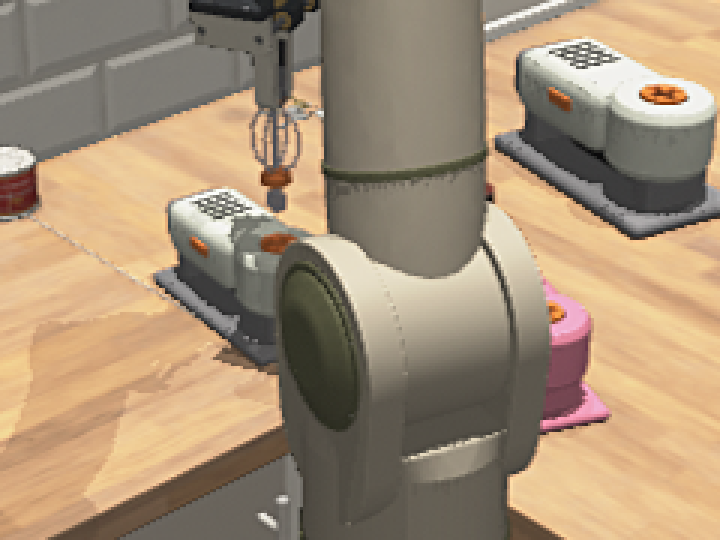

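Request:
arm_command(
  rows=[
    {"offset": [-0.1,-0.07,0.3],"rot": [0,0.03,0]},
    {"offset": [0,0,0.6],"rot": [0,0,0]},
    {"offset": [0,0,0],"rot": [0,0,0]},
    {"offset": [0,0,0],"rot": [0,0,0]},
  ],
)

```text
clock: 11.28
position: [0.4101, -0.2341, 0.2221]
orientation: [0.54, 0.842, 0.0, -0.001]
contact_force: [0.9, 0.1, -0.4]
gripper_width: 0.0179
```

```bash
python3 tgt.py;python3 - <<'E'
from hub import *
im,d,T=shot('w9');hubfit(im,T,np.array([.4098,-.2355]),'hub9')
cv2.imwrite('pics/b9.png',cv2.resize(im[160:330,235:405][...,::-1],None,fx=3.5,fy=3.5,interpolation=cv2.INTER_CUBIC))
E
```

```text
pos [ 0.4101 -0.2341  0.2221] z [-0.0008  0.0006 -1.    ] yaw 24.602475709615675 j7 2.4829613769583614 f [ 0.9431  0.1359 -0.3956] [0.0816 0.0757 0.0125] 0.01789369990574931 11.275
seat [ 0.4095 -0.234   0.1441] need tool mm [-1.5568 -0.3821 44.1136] tilt fix rot deg [-0.0292 -0.0524]
ell (176.08963012695312, 166.50489807128906) (184.01992797851562, 240.67599487304688) world 0.4150179260253906 -0.23219902038574217
(12.5, 14) [(15.5, -27), (41.5, -27), (72.5, -7), (152.5, -15), (215.0, -40), (258.0, -12), (295.5, -4), (333.0, -2)]
(14, 15.5) [(15.5, -27), (41.0, -31), (70.0, -13), (121.0, -14), (153.5, -21), (214.0, -53), (257.5, -28), (300.0, -9), (349.5, -9)]
(15.5, 17) [(16.5, -26), (40.0, -29), (66.5, -19), (116.0, -22), (151.0, -14), (213.5, -57), (257.5, -23), (286.5, -1), (306.0, -18), (352.0, -14)]
```

View pics/b9.png

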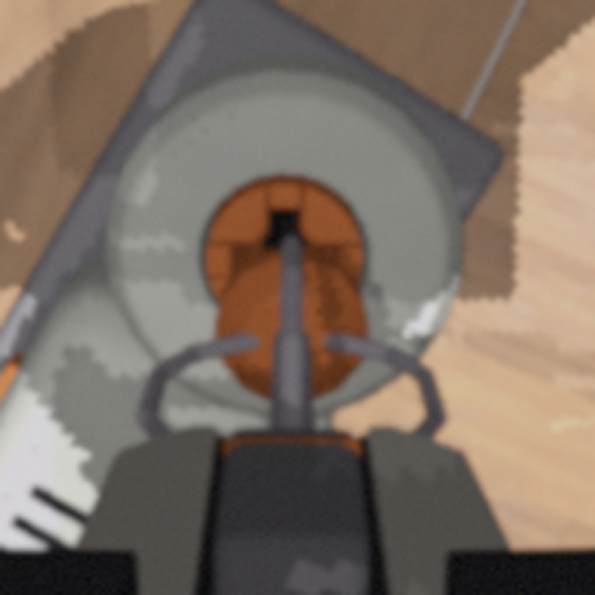

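View pics/hub9.png

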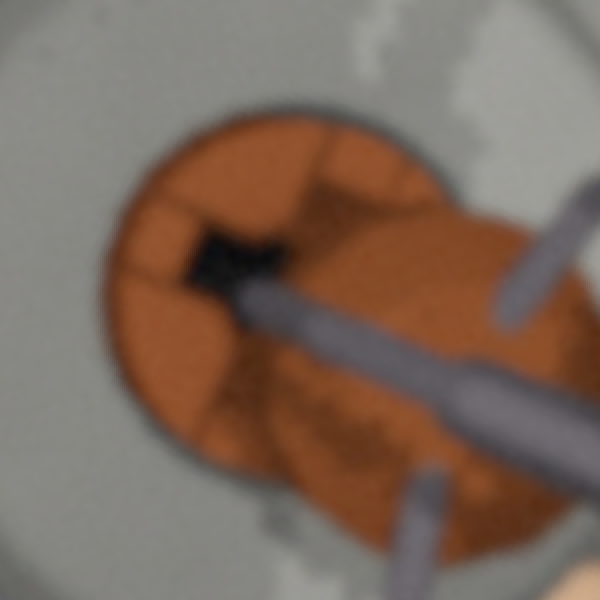

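Request:
arm_command(
  rows=[
    {"offset": [-0.09,-0.02,0],"rot": [0,-0.01,0]},
    {"offset": [0,0,0.25],"rot": [0,0,0]},
    {"offset": [0,0,0],"rot": [0,0,0]},
  ],
)

```text
clock: 11.7
position: [0.4107, -0.2361, 0.2171]
orientation: [0.54, 0.842, -0.0, 0.0]
contact_force: [-0.4, -0.4, -1.2]
gripper_width: 0.0181
```

```bash
python3 tgt.py
```

```text
pos [ 0.4107 -0.2361  0.2171] z [ 0.0002 -0.0003 -1.    ] yaw 24.602308146292344 j7 2.4882717955622495 f [-0.443  -0.3628 -1.1985] [ 0.0516  0.0188 -0.0259] 0.01814737186561081 11.7
seat [ 0.4102 -0.236   0.1391] need tool mm [ 0.6706 -0.1483 39.1148] tilt fix rot deg [0.0015 0.0199]
```

Request:
arm_command(
  rows=[
    {"offset": [0.025,0,0.3],"rot": [0,0,0]},
    {"offset": [0,0,0.4],"rot": [0,0,0]},
    {"offset": [0,0,0.3],"rot": [0,0,0]},
    {"offset": [0,0,0],"rot": [0,0,0]},
  ],
)

```text
clock: 12.2
position: [0.4103, -0.2355, 0.1954]
orientation: [0.54, 0.842, -0.0, -0.0]
contact_force: [-0.1, -0.9, -0.9]
gripper_width: 0.0176
```

```bash
python3 tgt.py
```

```text
pos [ 0.4103 -0.2355  0.1954] z [-0.0003 -0.0001 -1.    ] yaw 24.608465306569656 j7 2.496810052949627 f [-0.1088 -0.8674 -0.8826] [0.0758 0.0081 0.013 ] 0.01763571498745289 12.2
seat [ 0.4098 -0.2354  0.1174] need tool mm [-0.0687 -0.0628 17.4328] tilt fix rot deg [-0.0169 -0.0002]
```

Request:
arm_command(
  rows=[
    {"offset": [0,0,0.3],"rot": [0,0,0]},
    {"offset": [0,0,0.3],"rot": [0,0,0]},
    {"offset": [0,0,0],"rot": [0,0,0]},
  ],
)

```text
clock: 12.58
position: [0.4107, -0.2357, 0.183]
orientation: [0.54, 0.842, -0.0, 0.0]
contact_force: [-1.1, 0.7, 4.0]
gripper_width: 0.0181
```

```bash
python3 tgt.py
```

```text
pos [ 0.4107 -0.2357  0.183 ] z [ 0.0003 -0.0003 -1.    ] yaw 24.605556485709258 j7 2.5023261272595434 f [-1.0777  0.7343  4.0446] [ 0.2377  0.3387 -0.0085] 0.018112497567578573 12.575
seat [ 0.4102 -0.2356  0.105 ] need tool mm [ 0.26   -0.3156  4.972 ] tilt fix rot deg [0.0104 0.0254]
```

Request:
arm_command(
  rows=[
    {"offset": [0,0,0.2],"rot": [0,0,0]},
    {"offset": [0,0,0.1],"rot": [0,0,0]},
    {"offset": [0,0,0.1],"rot": [0,0,0]},
  ],
)

```text
clock: 12.95
position: [0.4116, -0.2359, 0.1775]
orientation: [0.54, 0.841, 0.001, 0.001]
contact_force: [-5.7, 4.7, 38.9]
gripper_width: 0.0186
```

```bash
python3 tgt.py
```

```text
pos [ 0.4116 -0.2359  0.1775] z [ 0.0032 -0.0004 -1.    ] yaw 24.58218586944217 j7 2.505772696970387 f [-5.6904  4.7301 38.8668] [1.6701 1.5881 0.1128] 0.018550959187331392 12.95
seat [ 0.4114 -0.2358  0.0995] need tool mm [ 0.9371 -1.2773 -0.5357] tilt fix rot deg [0.1573 0.0974]
```

Request:
arm_command(
  rows=[
    {"offset": [0.03,-0.05,0.03],"rot": [0.03,0.02,0]},
    {"offset": [0,0,0.05],"rot": [0,0,0]},
  ],
)

```text
clock: 13.2
position: [0.4113, -0.2357, 0.1777]
orientation: [0.54, 0.841, 0.001, 0.002]
contact_force: [-3.2, 1.6, 12.8]
gripper_width: 0.0182
```

```bash
python3 tgt.py; python3 - <<'E'
from hub import *
im,d,T=shot('w10');W=cloud(d,T);Ti=np.linalg.inv(T);C=W@Ti[:3,:3].T+Ti[:3,3]
k=(np.abs(C[...,0])<.007)&(np.abs(C[...,1])<.02)&(C[...,2]>-.045)&(C[...,2]<-.025)
p=C[k];print(len(p),p.min(0),p.max(0),np.median(p,0), 'block top world z',np.percentile(W[k][:,2],[50,70,90]))
cv2.imwrite('pics/b10.png',cv2.resize(im[160:360,205:435][...,::-1],None,fx=3,fy=3,interpolation=cv2.INTER_CUBIC))
a,d=get_image('scene');save('s10',a[170:260,280:370].repeat(6,0).repeat(6,1))
a,d=get_image('top');save('t10',a[180:255,300:420].repeat(6,0).repeat(6,1))
E
python3 tgt.py
```

```text
pos [ 0.4113 -0.2357  0.1777] z [ 0.0037 -0.0003 -1.    ] yaw 24.58657705395774 j7 2.5060003350878137 f [-3.1616  1.6442 12.7797] [0.6023 0.8637 0.0221] 0.01817337745288943 13.2
seat [ 0.4111 -0.2356  0.0997] need tool mm [ 0.6614 -1.1494 -0.2654] tilt fix rot deg [0.1863 0.1011]
1663 [-0.007  -0.0097 -0.0371] [ 0.007  0.009 -0.025] [ 0.0002 -0.0033 -0.0351] block top world z [0.2128 0.2132 0.2137]
pos [ 0.4112 -0.2357  0.1777] z [ 0.0035 -0.0002 -1.    ] yaw 24.57835141897074 j7 2.5059841425892926 f [-2.2221  1.7622 12.1539] [0.6209 0.6657 0.0476] 0.017829451253875563 13.35
seat [ 0.411  -0.2356  0.0997] need tool mm [ 0.6296 -1.0553 -0.2694] tilt fix rot deg [0.1784 0.0926]
```

View pics/b10.png

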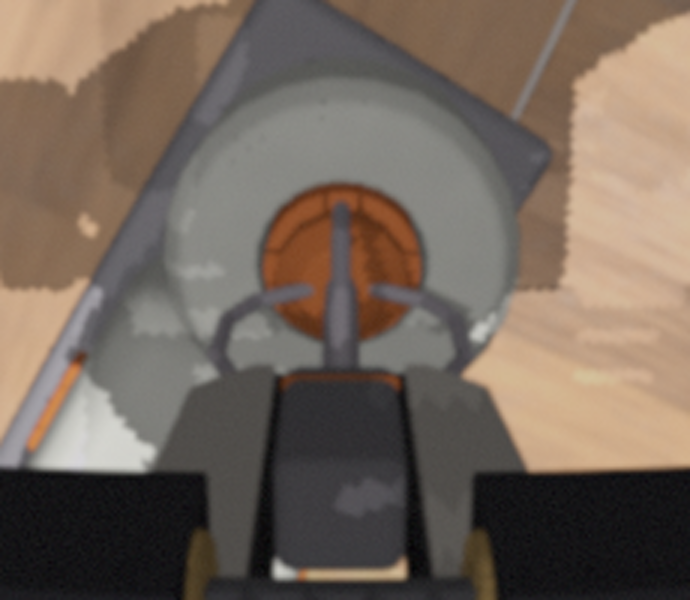

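View pics/s10.png

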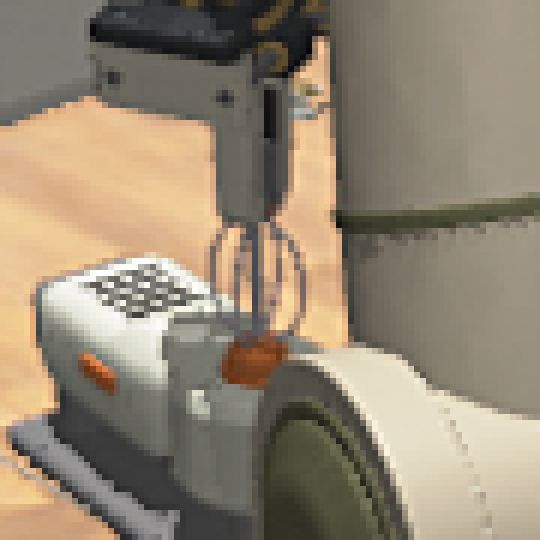

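View pics/t10.png

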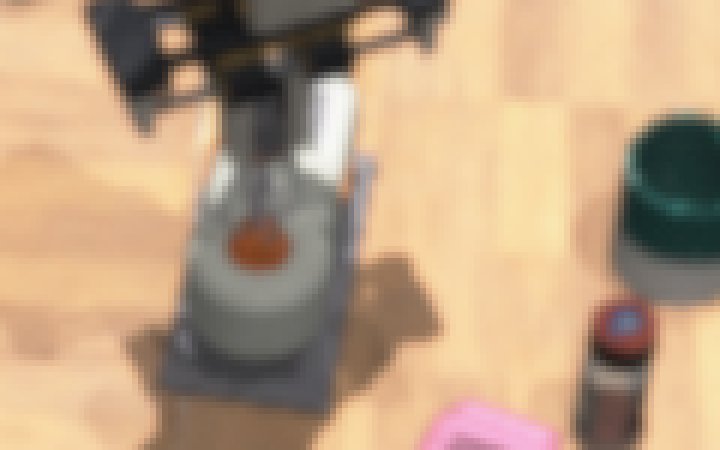

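Request:
arm_command(
  rows=[
    {"offset": [0,-0.03,0.08],"rot": [0.02,0,0]},
    {"offset": [0,-0.01,0.08],"rot": [0,0,0]},
  ],
)

```text
clock: 13.6
position: [0.4115, -0.2358, 0.1776]
orientation: [0.54, 0.841, 0.001, 0.002]
contact_force: [-6.8, 3.9, 29.8]
gripper_width: 0.018
```

```bash
python3 tgt.py; python3 - <<'E'
from hub import *
im,d,T=shot('w11');W=cloud(d,T);Ti=np.linalg.inv(T);C=W@Ti[:3,:3].T+Ti[:3,3]
k=(np.abs(C[...,0])<.007)&(np.abs(C[...,1])<.02)&(C[...,2]>-.045)&(C[...,2]<-.025)
print('block top z',np.percentile(W[k][:,2],[50,70,90]))
# collar top / hub face plane
for i in range(4): get_image('scene')
print(get_obs()['contact_force'],get_obs()['position'])
E
```

```text
pos [ 0.4115 -0.2358  0.1776] z [ 0.0055 -0.0004 -1.    ] yaw 24.576087316874634 j7 2.506909797038154 f [-6.8495  3.8947 29.846 ] [1.3673 1.6386 0.0115] 0.018019315251066717 13.6
seat [ 0.4115 -0.2357  0.0996] need tool mm [ 0.9062 -1.4373 -0.449 ] tilt fix rot deg [0.2769 0.1521]
block top z [0.2126 0.2131 0.2136]
[-4.4746  3.5832 25.971 ] [ 0.4115 -0.2358  0.1776]
```

```bash
python3 - <<'E'
from hub import *
from plant import sign_off
a,d=get_image('scene')
z=np.load('scene0.npz');print('hook region diff',np.abs(a[265:312,180:200].astype(int)-z['im'][265:312,180:200]).mean(), px2w('scene',186,275,d[275,186]))
o=get_obs();print(o['contact_force'],o['position'],o['clock']);print(sign_off())
E
```

```text
hook region diff 4.963829787234043 [0.3803 0.2108 0.1523]
[-4.0729  3.6096 27.2056] [ 0.4115 -0.2358  0.1776] 13.9
the job is handed in; nothing more can be done
None
```

The wire beater is in the small white mixer, pressed fully home, and still gripped upright for you to close the catch. I handed the job in at 13.9 s of the 48 s allowed.

I took the beater from the stand, carried it over the dough hook and turned it to about 24.6°. The slots measured about 24°, so it was well within the play.

**Seating:** the stem went in without resistance. I measured about 5 N over the no-load reading at 3 mm of plunger travel, as the spring should give. The force then rose sharply when the collar reached the socket face.

**Last checks:**
- The top of the grip block is 213 mm above the worktop, which is what the home position should give.
- The gripper pushes down at a steady 26–27 N, against about 9 N from the spring. It briefly reached 39 N as the collar first landed.
- The tool is about 0.3° off vertical, with roughly 5 N of sideways load.
- The TCP stands about 1–1.5 mm off my target, inside the socket's play.
- The last scene image shows the dough hook where it was at the start. The mug and jar look upright and untouched in the late images, though I did not measure them.

No check failed.

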